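# Hook the bottle tote to the front of the shelf

## Task

Pick up the pull hook from its stand, hook it over the front lip of the tote that holds the two bottles, and drag that tote forward until its front wall is level with the front edge of the shelf board. Do it with the hook only, without the gripper or arm touching the tote, leave the other two totes where they are, and then put the hook back on its stand as it lay.

Things in the scene. Friction and masses are not known exactly. Their poses are not given: they have to be found in the camera images.
- hook_grip (a point): Centre of the pull hook's black bar handle, 120 long (x) x 22 x 26 high. x runs to the claw, z up. A 10 x 8 bar goes on at this height to the claw: upright plate, x 127 to 133, 30 wide, from 27 below this point to 5 above. 180 g, balances 17 ahead of the point. Lies 73 above the bench on two flat steel posts (60 high, 70 wide, gap 82 between for the fingers), left or right of the shelf. All mm.
- tote_lip (a point): Top middle of the front wall (mid-thickness) of the grey open tote with two white bottles. Tote 160 deep (x) x 100 wide x 60 high, walls 5; lip juts 7 forward of the wall. x points to the tote's back, z up. Inside it is clear for 95 behind the front wall; bottles fixed at the back, 85 high. 0.3 to 0.6 kg; slides on the shelf board between 8 mm guides, lip 75 above the bench. All mm.
- shelf_front (a point): Front edge middle of the fixed shelf board, on its upper face, 15 above the bench. x points into the shelf, away from the robot, z up. Board 340 deep, 390 wide; three lanes 125 apart, one tote in each, any order. A wire top, 162 above the bench, covers it from 75 behind the front edge to the back; open above in front of that. Tote front walls start 70 to 115 behind the edge. All mm.
- tubes_lip (a point): The same lip point on the neighbouring tote of the same size that holds a white rack of red-capped tubes (85 mm high at most); to be left alone.
- empty_lip (a point): The same lip point on the empty tote of the same size; to be left alone.
Mind the look-alikes: they are no part of the job. Leave any orange look-alike of the part that bears hook_grip alone.

How it is judged:
By the outcome, as a careful person would: the job done as asked, in the order asked, and still so for the second after the job is handed in, with the robot touching nothing.
It also fails if it takes over 58 s, if anything falls off the work surface, if the arm or the gripper's body presses on something with over 40 N, if the wrist force passes 120 N, or if a joint passes its speed limit or range.

## Robot

A 6-joint arm with a two-finger parallel gripper is mounted at the origin on the work surface. World frame = base frame: x ahead of the robot, y to its left, z up, the work surface at z = 0. Lengths are in mm, angles in degrees, forces in N, time in s.
With the tool pointing down it reaches from about 300 to 850 mm from the base axis. Payload 4.2 kg.
Tool frame: the origin (TCP) lies between the finger pads; the fingertips stand 22 mm ahead of it and the grasp point (between the pads) lies 3 mm ahead of it; z points along the fingers, y is the direction in which the jaws open and shut (so a half turn about z gives the same grasp; the last joint's range is limited). The gripper opens to 91 mm and grips with 3 to 60 N. Pads are 32 mm wide; open, the fingers measure 118 mm over their backs; the gripper's body (76 mm by 178 mm) begins 60 mm behind the grasp point.
Start: joints at [69.729, 18.312, 89.639, -0, 72.044, -1.146], TCP at [188.393, 543.278, 213.676] pointing down, gripper open.
Joint ranges: [-177.97, 177.97], [-48.28, 115.42], [12.27, 149.76], [-77.06, 257.06], [2.81, 150.46], [-146.56, 146.56]. Speed limits (degrees/s): [147.25, 147.25, 180, 180, 180, 180].

## Interface

Orientations are given as [roll, pitch, yaw] about the fixed x, y, z axes, in that order (R = Rz(yaw) Ry(pitch) Rx(roll)).
In Python, from workcell import telemetry, cams, env gives the robot as it stands.
- The arm moves only by the shell command python3 -m inch 'ROWS' [FORCE]. ROWS is JSON, a list of rows, each an object of numbers: "x", "y", "z": the shift along the tool's x, y, z in cm; "yaw": the turn about the tool's z in units of 5 degrees (1.0 is 5 degrees); "gripper": the gripper's target within -1 to 1 (fully open at 1, half-way at 0, shut at -1). A call has 1 to 12 rows; each row shifts and turns the commanded pose from where the row before left it, along the tool's axes as they then stand; what a row does not reach is not made up. A row lasts 1/12 s, in which the tool goes at most 41.7 mm and 7.16 degrees, less where a joint would pass 70% of its speed; a pose out of reach is approached as far as the arm can. A call is refused whole if a number of a shift passes 4.17 or a number of a turn 1, either way. A call with a gripper value outside its range is refused whole. The fingers move at their own pace and stop on an object; FORCE is the grip in N (left out, the last holds). Time passes only in rows, so rows that do not move let the fingers close. It gives the time, the measured TCP pose, the force and the opening at its end, in the units of the state.
- telemetry.state(): the state, without advancing time (a new reading comes with each control period).
- cams.grab_frame(name): name is "scene" or "top" or "wrist"; returns a dict with "pixels" (400x640x3 uint8, red, green, blue), "mtx" (3x3 intrinsics, pixels), "rvec" (rotation vector, rad) and "tvec" (3), from world to camera coordinates, as OpenCV has them. Camera axes: x right, y down, z forward; pixel columns grow to the right and rows downward; lengths in mm; the calibration is good to about 2 mm. A picture is of the moment at which its call begins. There is no depth.
- env.job_done(): hands the job in, once; it reports no verdict.
The state is a dict: "time_s": time; "qpos": joint angles; "qvel": joint speeds; "effort": joint torques, N m; "ee_pos": TCP position; "ee_rot": TCP orientation; "force": force on the tool from outside, world axes, zero at the start; "torque": the same for the moment, N m; "gripper_width": finger opening in mm.
Only numpy, scipy, OpenCV 4.12 (cv2) and the standard library are available. Lean on these libraries where they do the work, as an engineer would, in place of code of your own. Each camera call takes 0.05 s, during which the arm holds its last target. There are 200 camera calls.

## Working session

There is one attempt and no reset: what is moved stays moved. The work goes in short steps, Python scripts to look and compute and a shell command to move; the robot and the scene stay as the last step left them, time stands still between calls to the robot, and variables do not carry over. Pictures are saved under pics/ and viewed, about 8 in all and at most 12, crops included, and the job is handed in when it is done.

```bash
mkdir -p pics; cat > h.py <<'E'
import cv2,numpy as np
from workcell import telemetry,cams,env
def grab(n,f):
    d=cams.grab_frame(n); cv2.imwrite(f'pics/{f}.png',d['pixels'][:,:,::-1]); np.savez(f'pics/{f}.npz',**d); return d
def ray(d,u,v,z):
    R=cv2.Rodrigues(np.array(d['rvec'],float))[0];t=np.array(d['tvec'],float).ravel()
    c=-R.T@t; r=R.T@np.linalg.inv(d['mtx'])@np.array([u,v,1.]); return c+r*(z-c[2])/r[2]
def proj(d,p):
    return cv2.projectPoints(np.array(p,float).reshape(-1,3),np.array(d['rvec'],float),np.array(d['tvec'],float),np.array(d['mtx'],float),None)[0][:,0]
def crop(f,o,x0,y0,x1,y1,s):
    im=cv2.imread(f'pics/{f}.png')[y0:y1,x0:x1]; cv2.imwrite(f'pics/{o}.png',cv2.resize(im,None,fx=s,fy=s,interpolation=cv2.INTER_CUBIC))
E
python3 - <<'E'
from h import *
a=grab('scene','s0');b=grab('top','t0')
cv2.imwrite('pics/both.png',np.vstack([cv2.imread('pics/s0.png'),cv2.imread('pics/t0.png')])[:, :] if 0 else cv2.imread('pics/t0.png'))
for d in(a,b):
    R=cv2.Rodrigues(np.array(d['rvec'],float))[0];print(-R.T@np.array(d['tvec']).ravel(),d['mtx'][0])
print(telemetry.state())
E
```

```text
[ 957.69140193 -359.51016939  978.33520824] [435.10305878   0.         329.80101854]
[ 332.82862379    5.46958767 1081.67376018] [410.59568811   0.         317.40021153]
{'time_s': 0.1, 'qpos': array([ 6.97296240e+01,  1.83473415e+01,  8.96979099e+01, -1.11008035e-03,
        7.20439064e+01, -1.14598740e+00]), 'qvel': array([ 0.09285696, -0.14266709, -0.21567411,  0.08385838, -0.05515838,
        0.04454716]), 'effort': array([-3.43269330e-04, -4.13332629e+01, -2.32511812e+01,  7.28770229e-02,
        4.21249657e-02, -7.64107676e-05]), 'ee_pos': array([188.23476686, 542.85029254, 212.92094095]), 'ee_rot': array([-1.79910839e+02, -7.27881741e-04,  1.60875954e+02]), 'force': array([ 0.18181132,  0.32291043, -0.23464851]), 'torque': array([ 0.01294238,  0.01840753, -0.0178309 ]), 'gripper_width': 91.41266397895738}
```

View pics/t0.png

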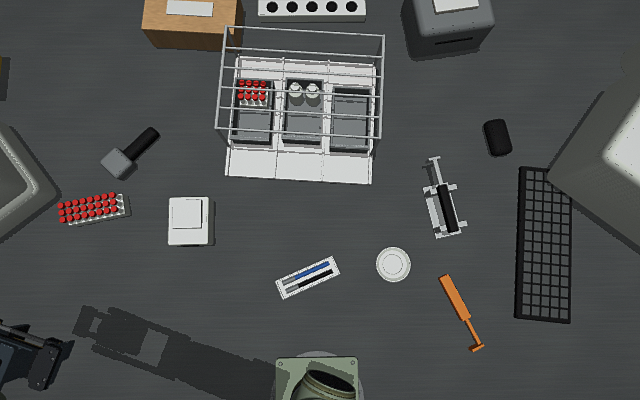

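View pics/s0.png

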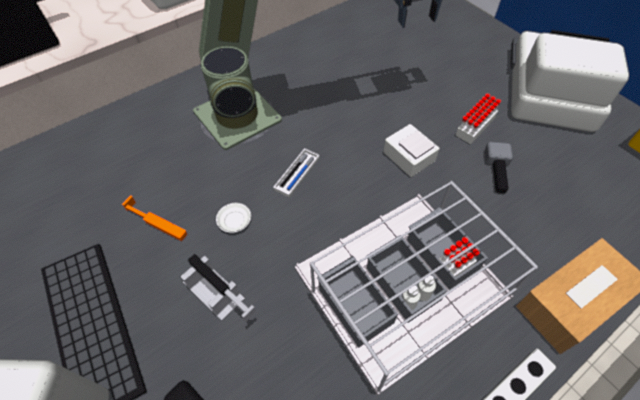

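Top view: bottle tote is the middle lane (~303,110). The tubes tote is left (~253,110) and the empty one right (~350,118). Hook candidates: the grey/black hook on its stand (~443,200) and an orange look-alike lying on the bench (~460,312). The first fits, having a black handle on two posts. I'll confirm it in an enlarged crop.

```bash
python3 - <<'E'
from h import *
crop('t0','c1',400,140,490,250,5.4)
crop('t0','c2',210,60,390,190,4.4)
E
```

```text
(no output)
```

View pics/c1.png

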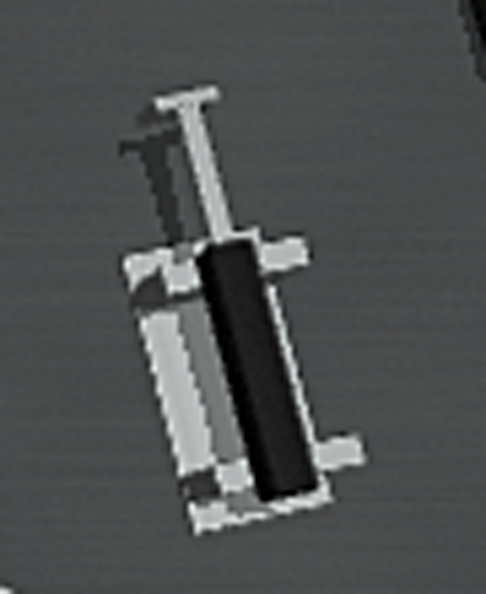

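View pics/c2.png

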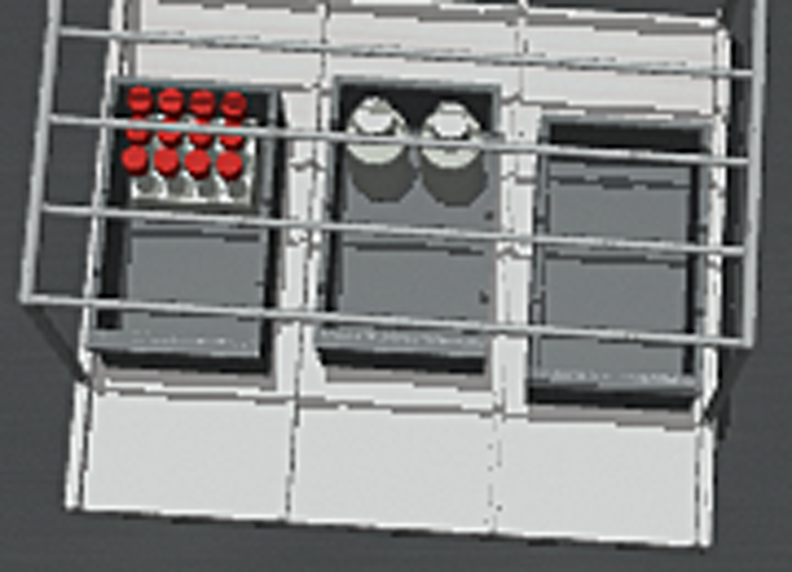

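The crop confirms the hook: black bar handle on two posts with its grey claw pointing away from the robot (claw plate at crop ~(187,95)). The bottle tote is in the middle lane, with the lip front edge at crop ~(320,350)-(492,364).

```bash
python3 - <<'E'
from h import *
d=dict(np.load('pics/t0.npz'))
def P(l,s,o,z):
    r=np.array([ray(d,u/s+o[0],v/s+o[1],z)[:2] for u,v in l]);print(r.round(1).tolist(), 'dir',np.degrees(np.arctan2(*(r[1]-r[0])[::-1])).round(2));return r
print('handle right edge z86');r=P([(316,488),(252,240)],5.4,(400,140),86)
u=(r[1]-r[0])/np.linalg.norm(r[1]-r[0]);print(np.linalg.norm(r[1]-r[0]),'grip',r.mean(0)+11*np.array([-u[1],u[0]]))
print('bar+claw');P([(295,492),(187,95)],5.4,(400,140),78)
print('claw');P([(155,102),(218,92)],5.4,(400,140),78)
o=(210,60)
print('shelf');r=P([(710,545),(67,508)],4.4,o,15);print(r.mean(0))
print('lipfront bottle');P([(492,364),(318,350)],4.4,o,75)
print('tubes');P([(265,358),(90,345)],4.4,o,75)
print('empty');P([(705,395),(530,382)],4.4,o,75)
print('wire');P([(750,343),(22,297)],4.4,o,162)
E
```

```text
handle right edge z86
[[410.3, -350.5], [524.5, -328.6]] dir 10.88
116.29613248963864 grip [ 465.3063787 -328.7264923]
bar+claw
[[409.2, -343.7], [595.3, -305.0]] dir 11.73
claw
[[592.1, -289.8], [596.6, -319.6]] dir -81.45
shelf
[[542.1, -152.2], [569.2, 234.5]] dir 85.98
[555.63772656  41.13923681]
lipfront bottle
[[638.0, -21.1], [647.4, 79.1]] dir 84.64
tubes
[[642.9, 109.6], [651.7, 210.3]] dir 85.01
empty
[[618.2, -143.4], [627.0, -42.8]] dir 85.01
wire
[[621.7, -155.3], [650.8, 228.9]] dir 85.66
```

```bash
A='{"x":-2.1,"y":-2.8}'
python3 -m inch '[{"x":-2.1,"y":-2.8},{"x":-2.1,"y":-2.8},{"x":-2.1,"y":-2.8},{"x":-2.1,"y":-2.8},{"x":-2.1,"y":-2.8},{"x":-2.1,"y":-2.8},{"x":-2.1,"y":-2.8},{"x":-2.1,"y":-2.8},{"x":-2.1,"y":-2.8},{"x":-2.1,"y":-2.8},{"x":-2.1,"y":-2.8},{"x":-2.1,"y":-2.8}]'
python3 -m inch '[{"x":-2.1,"y":-2.8},{"x":-2.1,"y":-2.8},{"x":-2.1,"y":-2.8},{"x":-2.1,"y":-2.8},{"x":-2.1,"y":-2.8},{"x":-2.1,"y":-2.8},{"x":-2.1,"y":-2.8},{"x":-2.1,"y":-2.8},{"x":-2.1,"y":-2.8},{"x":-2.1,"y":-2.8},{"x":-2.1,"y":-2.8},{"x":-2.1,"y":-2.8}]'
python3 -m inch '[{"x":-2.1,"y":-2.8},{"x":-2.1,"y":-2.8},{"yaw":1},{"yaw":1},{"yaw":1},{"yaw":1},{"yaw":1},{"yaw":1},{"yaw":1},{"yaw":1},{"yaw":1},{"yaw":1}]'
python3 -m inch '[{"yaw":1},{"yaw":1},{"yaw":1},{"yaw":1},{"yaw":1},{"yaw":1},{"yaw":1},{"yaw":1},{"yaw":1},{"yaw":1}]'
python3 -m inch '[{"yaw":1},{"yaw":1},{"yaw":1},{"yaw":1},{"yaw":1},{"yaw":1},{"yaw":1},{"yaw":1},{"yaw":1},{"yaw":0.9},{},{}]'
python3 - <<'E'
from h import *
d=grab('wrist','w0');s=telemetry.state();print(s['qpos'].round(1),s['ee_pos'],s['ee_rot'],s['time_s'])
R=cv2.Rodrigues(np.array(d['rvec'],float))[0];print(-R.T@np.array(d['tvec']).ravel(),R[2])
E
```

```text
[69.7 18.3 89.7 -0.  72.  -1.1] [188.26997239 542.92191567 213.03049315] [-1.79925460e+02 -1.75746175e-04  1.60875428e+02] 0.15
[111.72518421 570.6566105  383.42302847] [ 0.27163218 -0.0948547  -0.95771527]invalid input
invalid input
invalid input
invalid input
invalid input
```

View pics/w0.png

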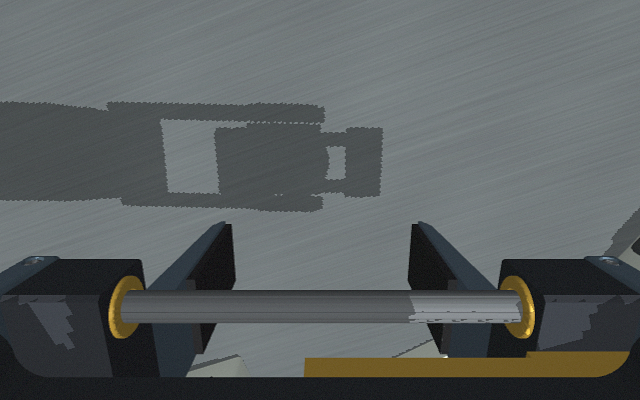

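The picture shows only bench and the arm's shadow: the rows were refused, so nothing moved. Each row probably needs all five numbers, so I'll test a single full row.

```bash
python3 -m inch '[{"x":-2.1,"y":-2.8,"z":0,"yaw":0,"gripper":1}]'
```

```text
time_s: 0.23
ee_pos: [198.3, 513.9, 212.7]
ee_rot: [179.8, -0.1, 161.0]
force: [0.9, -0.4, 1.0]
gripper_width: 91.3
```

```bash
python3 -m inch '[{"x":-2.1,"y":-2.8,"z":0,"yaw":0,"gripper":1},{"x":-2.1,"y":-2.8,"z":0,"yaw":0,"gripper":1},{"x":-2.1,"y":-2.8,"z":0,"yaw":0,"gripper":1},{"x":-2.1,"y":-2.8,"z":0,"yaw":0,"gripper":1},{"x":-2.1,"y":-2.8,"z":0,"yaw":0,"gripper":1},{"x":-2.1,"y":-2.8,"z":0,"yaw":0,"gripper":1},{"x":-2.1,"y":-2.8,"z":0,"yaw":0,"gripper":1},{"x":-2.1,"y":-2.8,"z":0,"yaw":0,"gripper":1},{"x":-2.1,"y":-2.8,"z":0,"yaw":0,"gripper":1},{"x":-2.1,"y":-2.8,"z":0,"yaw":0,"gripper":1},{"x":-2.1,"y":-2.8,"z":0,"yaw":0,"gripper":1},{"x":-2.1,"y":-2.8,"z":0,"yaw":0,"gripper":1}]'
python3 -m inch '[{"x":-2.1,"y":-2.8,"z":0,"yaw":0,"gripper":1},{"x":-2.1,"y":-2.8,"z":0,"yaw":0,"gripper":1},{"x":-2.1,"y":-2.8,"z":0,"yaw":0,"gripper":1},{"x":-2.1,"y":-2.8,"z":0,"yaw":0,"gripper":1},{"x":-2.1,"y":-2.8,"z":0,"yaw":0,"gripper":1},{"x":-2.1,"y":-2.8,"z":0,"yaw":0,"gripper":1},{"x":-2.1,"y":-2.8,"z":0,"yaw":0,"gripper":1},{"x":-2.1,"y":-2.8,"z":0,"yaw":0,"gripper":1},{"x":-2.1,"y":-2.8,"z":0,"yaw":0,"gripper":1},{"x":-2.1,"y":-2.8,"z":0,"yaw":0,"gripper":1},{"x":-2.1,"y":-2.8,"z":0,"yaw":0,"gripper":1},{"x":-2.1,"y":-2.8,"z":0,"yaw":0,"gripper":1}]'
python3 -m inch '[{"x":-1.5,"y":-3.0,"z":0,"yaw":0,"gripper":1},{"x":0,"y":0,"z":0,"yaw":1,"gripper":1},{"x":0,"y":0,"z":0,"yaw":1,"gripper":1},{"x":0,"y":0,"z":0,"yaw":1,"gripper":1},{"x":0,"y":0,"z":0,"yaw":1,"gripper":1},{"x":0,"y":0,"z":0,"yaw":1,"gripper":1},{"x":0,"y":0,"z":0,"yaw":1,"gripper":1},{"x":0,"y":0,"z":0,"yaw":1,"gripper":1},{"x":0,"y":0,"z":0,"yaw":1,"gripper":1},{"x":0,"y":0,"z":0,"yaw":1,"gripper":1},{"x":0,"y":0,"z":0,"yaw":1,"gripper":1}]'
python3 -m inch '[{"x":0,"y":0,"z":0,"yaw":1,"gripper":1},{"x":0,"y":0,"z":0,"yaw":1,"gripper":1},{"x":0,"y":0,"z":0,"yaw":1,"gripper":1},{"x":0,"y":0,"z":0,"yaw":1,"gripper":1},{"x":0,"y":0,"z":0,"yaw":1,"gripper":1},{"x":0,"y":0,"z":0,"yaw":1,"gripper":1},{"x":0,"y":0,"z":0,"yaw":1,"gripper":1},{"x":0,"y":0,"z":0,"yaw":1,"gripper":1},{"x":0,"y":0,"z":0,"yaw":1,"gripper":1},{"x":0,"y":0,"z":0,"yaw":1,"gripper":1}]'
python3 -m inch '[{"x":0,"y":0,"z":0,"yaw":1,"gripper":1},{"x":0,"y":0,"z":0,"yaw":1,"gripper":1},{"x":0,"y":0,"z":0,"yaw":1,"gripper":1},{"x":0,"y":0,"z":0,"yaw":1,"gripper":1},{"x":0,"y":0,"z":0,"yaw":1,"gripper":1},{"x":0,"y":0,"z":0,"yaw":1,"gripper":1},{"x":0,"y":0,"z":0,"yaw":1,"gripper":1},{"x":0,"y":0,"z":0,"yaw":1,"gripper":1},{"x":0,"y":0,"z":0,"yaw":1,"gripper":1},{"x":0,"y":0,"z":0,"yaw":0.9,"gripper":1},{"x":0,"y":0,"z":0,"yaw":0,"gripper":1},{"x":0,"y":0,"z":0,"yaw":0,"gripper":1}]'
python3 - <<'E'
from h import *
d=grab('wrist','w1');s=telemetry.state();print(s['qpos'].round(1),s['ee_pos'],s['ee_rot'],s['time_s'])
print(proj(d,[[465,-328,86],[583+9,-305,78]]))
E
```

```text
time_s: 1.23
ee_pos: [327.0, 108.3, 213.7]
ee_rot: [180.0, 0.0, 160.9]
force: [0.8, 0.0, -0.5]
gripper_width: 91.1
time_s: 2.23
ee_pos: [455.1, -291.8, 213.3]
ee_rot: [180.0, -0.0, 160.8]
force: [1.2, 0.1, -0.4]
gripper_width: 91.1
time_s: 3.15
ee_pos: [459.3, -323.2, 213.3]
ee_rot: [-180.0, -0.0, 110.6]
force: [0.4, 0.2, -0.3]
gripper_width: 91.3
time_s: 3.98
ee_pos: [459.2, -323.2, 213.3]
ee_rot: [-180.0, -0.0, 60.6]
force: [0.5, -0.3, 0.4]
gripper_width: 91.0
time_s: 4.98
ee_pos: [459.3, -323.2, 213.3]
ee_rot: [-180.0, 0.0, 11.5]
force: [0.3, 0.5, -0.3]
gripper_width: 91.6
[-36.3  17.1  91.4   0.   71.5  42.2] [ 459.3192311  -323.26039275  213.40052233] [-1.79974384e+02  1.56938367e-02  1.14863944e+01] 5.0333
[[329.29602147 183.52330613]
 [333.56720035  19.56696932]]
```

View pics/w1.png

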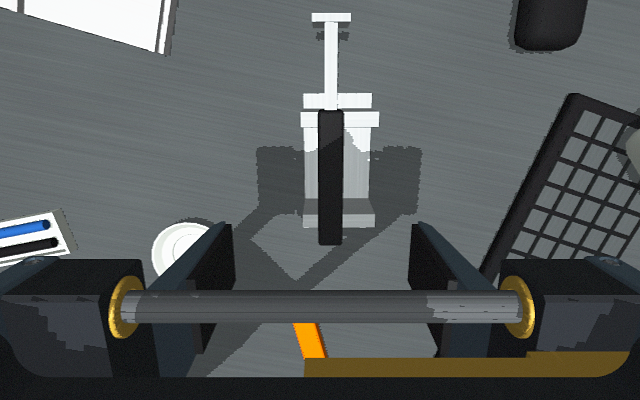

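The hook is seen straight ahead: handle front top edge at (331,110), back end ~(330,243), claw top ~(331,17), nearly vertical in the image. I'll turn these into positions.

```bash
python3 - <<'E'
from h import *
d=dict(np.load('pics/w1.npz'))
for n,u,v,z in[('hfrontL',318.5,110,86),('hfrontR',343,110,86),('hbackL',318.5,243,60),('hbackR',342,243,60),('hbackTop',330.5,243,86),('clawL',312,17,78),('clawR',351,17,78),('claw top back',331.5,21,78),('postL',301,115,60),('postR',379,115,60)]:print(n,ray(d,u,v,z).round(1))
for g in([465.3,-328.7],[466,-327]):
  for a in(10.5,11.5,12.5):
    c,s=np.cos(np.radians(a)),np.sin(np.radians(a));L=[[60,11,13],[60,-11,13],[-60,11,13],[-60,-11,13],[127,15,5],[127,-15,5]]
    print(g,a,proj(d,[[g[0]+c*x-s*y,g[1]+s*x+c*y,73+z] for x,y,z in L]).round(1).tolist())
E
```

```text
hfrontL [ 523.3 -306.9   86. ]
hfrontR [ 527.2 -326.3   86. ]
hbackL [ 397.4 -331.8   60. ]
hbackR [ 402.  -354.4   60. ]
hbackTop [ 411.  -340.4   86. ]
clawL [ 590.5 -288.3   78. ]
clawR [ 596.4 -317.8   78. ]
claw top back [ 590.7 -303.6   78. ]
postL [ 514.5 -292.7   60. ]
postR [ 528.2 -360.1   60. ]
[465.3, -328.7] 10.5 [[318.3, 111.2], [345.5, 111.7], [316.4, 247.4], [340.8, 247.8], [314.4, 21.9], [353.1, 22.6]]
[465.3, -328.7] 11.5 [[317.0, 111.5], [344.2, 111.5], [317.6, 247.6], [341.9, 247.6], [311.6, 22.3], [350.3, 22.2]]
[465.3, -328.7] 12.5 [[315.7, 111.7], [342.9, 111.2], [318.8, 247.8], [343.1, 247.4], [308.7, 22.7], [347.4, 21.9]]
[466, -327] 10.5 [[316.4, 109.9], [343.6, 110.4], [314.8, 246.3], [339.1, 246.7], [312.5, 20.5], [351.2, 21.2]]
[466, -327] 11.5 [[315.1, 110.2], [342.4, 110.2], [315.9, 246.5], [340.3, 246.5], [309.6, 20.8], [348.3, 20.8]]
[466, -327] 12.5 [[313.8, 110.4], [341.1, 109.9], [317.1, 246.7], [341.4, 246.3], [306.8, 21.2], [345.5, 20.4]]
```

```bash
python3 -m inch '[{"x":0.3,"y":0.3,"z":0,"yaw":0,"gripper":1},{"x":0.3,"y":0.35,"z":1.7,"yaw":0,"gripper":1},{"x":0,"y":0,"z":2,"yaw":0,"gripper":1},{"x":0,"y":0,"z":2,"yaw":0,"gripper":1},{"x":0,"y":0,"z":2,"yaw":0,"gripper":1},{"x":0,"y":0,"z":2,"yaw":0,"gripper":1},{"x":0,"y":0,"z":2,"yaw":0,"gripper":1},{"x":0,"y":0,"z":1,"yaw":0,"gripper":1},{"x":0,"y":0,"z":1,"yaw":0,"gripper":1},{"x":0,"y":0,"z":0,"yaw":0,"gripper":1}]' 45
python3 -m inch '[{"x":0,"y":0,"z":0,"yaw":0,"gripper":-1},{"x":0,"y":0,"z":0,"yaw":0,"gripper":-1},{"x":0,"y":0,"z":0,"yaw":0,"gripper":-1},{"x":0,"y":0,"z":0,"yaw":0,"gripper":-1},{"x":0,"y":0,"z":0,"yaw":0,"gripper":-1},{"x":0,"y":0,"z":0,"yaw":0,"gripper":-1},{"x":0,"y":0,"z":0,"yaw":0,"gripper":-1},{"x":0,"y":0,"z":0,"yaw":0,"gripper":-1}]' 45
```

```text
time_s: 5.87
ee_pos: [465.9, -328.0, 74.9]
ee_rot: [-179.9, 0.1, 11.4]
force: [0.5, 0.0, 0.2]
gripper_width: 91.6
time_s: 6.53
ee_pos: [466.6, -328.5, 76.7]
ee_rot: [180.0, -0.0, 11.4]
force: [0.0, 0.5, 0.4]
gripper_width: 40.9
```

```bash
python3 -m inch '[{"x":0,"y":0,"z":0,"yaw":0,"gripper":-1},{"x":0,"y":0,"z":0,"yaw":0,"gripper":-1},{"x":0,"y":0,"z":0,"yaw":0,"gripper":-1},{"x":0,"y":0,"z":0,"yaw":0,"gripper":-1},{"x":0,"y":0,"z":0,"yaw":0,"gripper":-1}]' 45
python3 -m inch '[{"x":0,"y":0,"z":-0.5,"yaw":0,"gripper":-1},{"x":0,"y":0,"z":-1,"yaw":0,"gripper":-1},{"x":0,"y":0,"z":-1.5,"yaw":0,"gripper":-1},{"x":0,"y":0,"z":-2,"yaw":0,"gripper":-1},{"x":0,"y":0,"z":-2,"yaw":0,"gripper":-1},{"x":0,"y":0,"z":-2,"yaw":0,"gripper":-1},{"x":0,"y":0,"z":0,"yaw":0,"gripper":-1},{"x":0,"y":0,"z":0,"yaw":0,"gripper":-1}]' 45
```

```text
time_s: 6.95
ee_pos: [466.6, -328.7, 76.6]
ee_rot: [180.0, -0.0, 11.4]
force: [0.0, -0.6, -0.0]
gripper_width: 21.6
time_s: 7.62
ee_pos: [467.0, -328.8, 167.8]
ee_rot: [179.9, -0.1, 11.4]
force: [-0.7, 0.8, -2.0]
gripper_width: 21.9
```

```bash
python3 -m inch '[{"x":-1,"y":0,"z":0,"yaw":0.8,"gripper":-1},{"x":-1,"y":0,"z":0,"yaw":0.8,"gripper":-1},{"x":-1,"y":0,"z":0,"yaw":0.8,"gripper":-1},{"x":-1,"y":0,"z":0,"yaw":0.8,"gripper":-1},{"x":-1.3,"y":0,"z":0,"yaw":0,"gripper":-1},{"x":-1.3,"y":0,"z":0,"yaw":0,"gripper":-1},{"x":0,"y":-1.5,"z":0,"yaw":0,"gripper":-1},{"x":0,"y":-2.8,"z":0,"yaw":0,"gripper":-1},{"x":0,"y":-2.8,"z":0,"yaw":0,"gripper":-1},{"x":0,"y":-2.8,"z":0,"yaw":0,"gripper":-1},{"x":0,"y":-2.8,"z":0,"yaw":0,"gripper":-1},{"x":0,"y":-2.8,"z":0,"yaw":0,"gripper":-1}]' 45
python3 -m inch '[{"x":0,"y":-2.8,"z":0,"yaw":0,"gripper":-1},{"x":0,"y":-2.8,"z":0,"yaw":0,"gripper":-1},{"x":0,"y":-2.8,"z":0,"yaw":0,"gripper":-1},{"x":0,"y":-2.8,"z":0,"yaw":0,"gripper":-1},{"x":0,"y":-2.8,"z":0,"yaw":0,"gripper":-1},{"x":0,"y":-2.8,"z":0,"yaw":0,"gripper":-1},{"x":0,"y":-2.8,"z":1,"yaw":0,"gripper":-1},{"x":0,"y":-1.9,"z":1.5,"yaw":0,"gripper":-1},{"x":0,"y":0,"z":1.5,"yaw":0,"gripper":-1},{"x":0,"y":0,"z":1,"yaw":0,"gripper":-1},{"x":0,"y":0,"z":0,"yaw":0,"gripper":-1},{"x":0,"y":0,"z":0,"yaw":0,"gripper":-1}]' 45
python3 - <<'E'
from h import *
d=grab('wrist','w2');t=grab('top','t1');s=telemetry.state();print(s['qpos'].round(1),s['ee_pos'],s['ee_rot'],s['time_s'])
print(proj(d,[[555.6,41.1,15],[652.2,28.3,75]]))
E
```

```text
time_s: 8.62
ee_pos: [412.6, -173.7, 166.3]
ee_rot: [-180.0, 0.0, -4.6]
force: [1.0, 0.5, -1.8]
gripper_width: 21.5
time_s: 9.62
ee_pos: [429.9, 38.9, 116.3]
ee_rot: [-180.0, 0.1, -4.6]
force: [0.6, -0.2, -2.0]
gripper_width: 21.6
[  3.6  10.9 115.6   0.   53.4  98.2] [431.06906105  38.59935245 117.23433353] [-1.79978104e+02 -6.75454462e-02 -4.62145252e+00] 9.7167
[[ 305.16909471   23.48951583]
 [ 307.53653858 -235.76588831]]
```

View pics/w2.png

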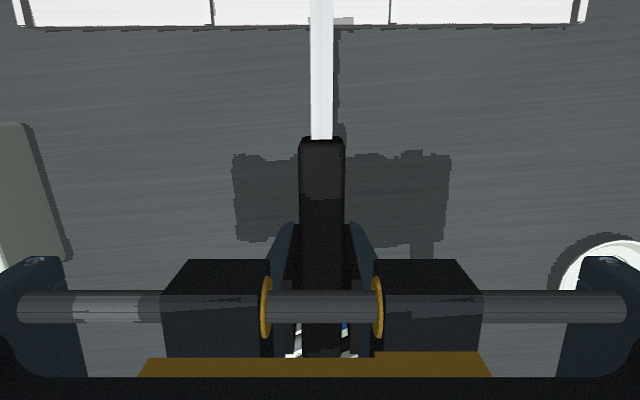

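Hook is held straight and the shelf front edge runs across at row ~24 from (20,26) to (585,22). Lane guides at ~213 and ~389 put the middle lane centre at ~301.

```bash
python3 - <<'E'
from h import *
d=dict(np.load('pics/w2.npz'))
p=[ray(d,u,v,15) for u,v in[(20,25.5),(585,22.5),(213,24),(389,23.5)]]
for q in p:print(q.round(1))
e=p[0]-p[1];print('edge dir',np.degrees(np.arctan2(e[1],e[0])),'mid',(p[0]+p[1])/2,np.linalg.norm(e))
crop('t1','c3',200,60,400,200,4)
E
```

```text
[570.3 237.7  15. ]
[ 540.7 -151.    15. ]
[560.4 104.5  15. ]
[550.9 -16.5  15. ]
edge dir 85.64423859507303 mid [555.45939112  43.36441958  15.        ] 389.8030965445565
```

View pics/c3.png

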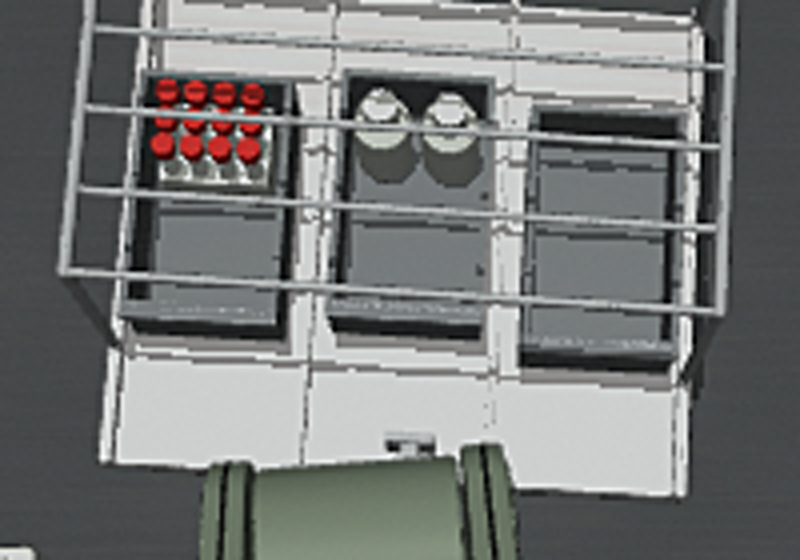

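```bash
python3 -m inch '[{"x":0,"y":-0.6,"z":0,"yaw":-0.05,"gripper":-1},{"x":1,"y":0,"z":0,"yaw":0,"gripper":-1},{"x":2,"y":0,"z":0,"yaw":0,"gripper":-1},{"x":2,"y":0,"z":0,"yaw":0,"gripper":-1},{"x":2,"y":0,"z":0,"yaw":0,"gripper":-1},{"x":2,"y":0,"z":0,"yaw":0,"gripper":-1},{"x":1.5,"y":0,"z":0,"yaw":0,"gripper":-1},{"x":0.5,"y":0,"z":0,"yaw":0,"gripper":-1},{"x":0,"y":0,"z":0,"yaw":0,"gripper":-1},{"x":0,"y":0,"z":0,"yaw":0,"gripper":-1}]' 45
python3 - <<'E'
from h import *
t=grab('top','t2');crop('t2','c4',250,80,370,180,6)
a=grab('scene','s2')
p=proj(a,[[650,28,75]])[0].astype(int);print(p)
c=cv2.imread('pics/s2.png')[p[1]-55:p[1]+55,p[0]-70:p[0]+70];c=cv2.resize(c,(720,566),interpolation=cv2.INTER_CUBIC)
cv2.imwrite('pics/c4.png',cv2.resize(np.hstack([cv2.resize(cv2.imread('pics/c4.png'),(720,566)),c]),(800,314)) if 0 else c)
E
```

```text
time_s: 10.55
ee_pos: [540.4, 36.2, 116.4]
ee_rot: [180.0, 0.1, -4.4]
force: [0.3, 1.8, -2.2]
gripper_width: 21.9
[381 247]
```

View pics/c4.png

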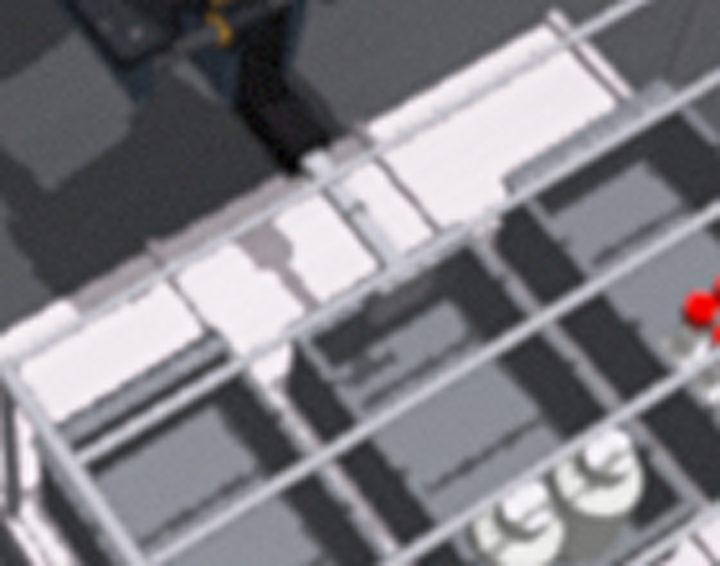

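The bar runs over the bottle tote's front lip, and the dark claw face is at crop ~(410,290), inside just behind the wall. I'll lower it.

```bash
python3 -m inch '[{"x":0,"y":0,"z":0.6,"yaw":0,"gripper":-1},{"x":0,"y":0,"z":0.6,"yaw":0,"gripper":-1},{"x":0,"y":0,"z":0.6,"yaw":0,"gripper":-1},{"x":0,"y":0,"z":0.6,"yaw":0,"gripper":-1},{"x":0,"y":0,"z":0.4,"yaw":0,"gripper":-1},{"x":0,"y":0,"z":0,"yaw":0,"gripper":-1},{"x":0,"y":0,"z":0,"yaw":0,"gripper":-1}]' 45
python3 -m inch '[{"x":-0.3,"y":0,"z":0,"yaw":0,"gripper":-1},{"x":-0.3,"y":0,"z":0,"yaw":0,"gripper":-1},{"x":-0.3,"y":0,"z":0,"yaw":0,"gripper":-1},{"x":0,"y":0,"z":0,"yaw":0,"gripper":-1}]' 45
python3 -m inch '[{"x":-0.3,"y":0,"z":0,"yaw":0,"gripper":-1},{"x":-0.3,"y":0,"z":0,"yaw":0,"gripper":-1}]' 45
python3 -m inch '[{"x":-0.3,"y":0,"z":0,"yaw":0,"gripper":-1},{"x":-0.3,"y":0,"z":0,"yaw":0,"gripper":-1}]' 45
python3 -m inch '[{"x":-0.3,"y":0,"z":0,"yaw":0,"gripper":-1},{"x":-0.3,"y":0,"z":0,"yaw":0,"gripper":-1}]' 45
```

```text
time_s: 11.23
ee_pos: [540.8, 36.2, 88.3]
ee_rot: [-180.0, 0.0, -4.4]
force: [-0.0, -0.1, -1.1]
gripper_width: 21.3
time_s: 11.57
ee_pos: [531.3, 37.0, 88.9]
ee_rot: [-180.0, 0.0, -4.4]
force: [0.1, -0.2, -1.4]
gripper_width: 21.6
time_s: 11.73
ee_pos: [526.8, 37.4, 89.0]
ee_rot: [-180.0, -0.1, -4.4]
force: [2.4, -0.1, -2.3]
gripper_width: 21.8
time_s: 11.9
ee_pos: [520.5, 37.8, 88.9]
ee_rot: [-180.0, -0.1, -4.4]
force: [2.7, 0.0, -2.1]
gripper_width: 21.5
time_s: 12.07
ee_pos: [514.3, 38.3, 88.9]
ee_rot: [-180.0, -0.1, -4.4]
force: [3.7, -1.1, -1.3]
gripper_width: 21.7
```

```bash
python3 -m inch '[{"x":-0.6,"y":0,"z":0,"yaw":0,"gripper":-1},{"x":-0.6,"y":0,"z":0,"yaw":0,"gripper":-1},{"x":-0.6,"y":0,"z":0,"yaw":0,"gripper":-1},{"x":-0.6,"y":0,"z":0,"yaw":0,"gripper":-1},{"x":-0.6,"y":0,"z":0,"yaw":0,"gripper":-1},{"x":-0.6,"y":0,"z":0,"yaw":0,"gripper":-1},{"x":-0.6,"y":0,"z":0,"yaw":0,"gripper":-1},{"x":-0.6,"y":0,"z":0,"yaw":0,"gripper":-1},{"x":-0.6,"y":0,"z":0,"yaw":0,"gripper":-1},{"x":-0.6,"y":0,"z":0,"yaw":0,"gripper":-1},{"x":-0.4,"y":0,"z":0,"yaw":0,"gripper":-1},{"x":-0.3,"y":0,"z":0,"yaw":0,"gripper":-1}]' 45
python3 -m inch '[{"x":0,"y":0,"z":0,"yaw":0,"gripper":-1},{"x":0,"y":0,"z":0,"yaw":0,"gripper":-1}]' 45
python3 - <<'E'
from h import *
d=grab('wrist','w3');grab('scene','s3');s=telemetry.state();print(s['ee_pos'],s['ee_rot'],s['force'])
print(proj(d,[[555.5,43,15],[555.5,43,75],[549,43,75],[565,43,75]]))
E
```

```text
time_s: 13.07
ee_pos: [446.8, 43.4, 88.7]
ee_rot: [-180.0, -0.0, -4.4]
force: [2.8, -0.4, -1.3]
gripper_width: 21.5
time_s: 13.23
ee_pos: [446.3, 43.4, 88.5]
ee_rot: [180.0, 0.1, -4.4]
force: [1.1, -0.4, -0.8]
gripper_width: 21.6
[446.26729316  43.37681949  88.2745625 ] [ 1.79991338e+02  1.40239777e-01 -4.37925624e+00] [ 0.52217312 -0.29195715 -1.4156171 ]
[[310.31934703  44.07696964]
 [306.44740788  29.2350759 ]
 [307.67119356  44.17273769]
 [304.6088431    6.79335297]]
```

View pics/w3.png

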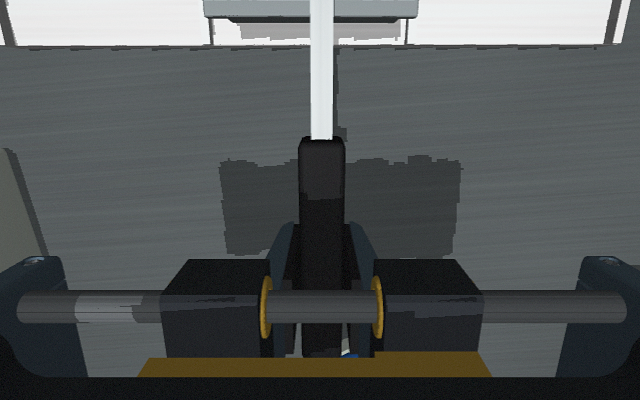

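The pulled tote's lip is at rows ~0-16 (x 203-418) and the board edge is at row ~44. The wall's front face is therefore ~12.6-13.6 mm behind the edge by two estimates, so I'll pull 14 mm more and recheck.

```bash
python3 -m inch '[{"x":-0.3,"y":0,"z":0,"yaw":0,"gripper":-1},{"x":-0.3,"y":0,"z":0,"yaw":0,"gripper":-1},{"x":-0.3,"y":0,"z":0,"yaw":0,"gripper":-1},{"x":-0.3,"y":0,"z":0,"yaw":0,"gripper":-1},{"x":-0.2,"y":0,"z":0,"yaw":0,"gripper":-1},{"x":0,"y":0,"z":0,"yaw":0,"gripper":-1},{"x":0,"y":0,"z":0,"yaw":0,"gripper":-1},{"x":0,"y":0,"z":0,"yaw":0,"gripper":-1}]' 45
python3 - <<'E'
from h import *
d=grab('wrist','w4');s=telemetry.state();print(s['ee_pos'],s['ee_rot'],s['force'])
print(proj(d,[[555.5,43,15],[555.5,43,75],[549,43,75],[565,43,75]]))
crop('w4','c5',180,0,440,110,3)
E
```

```text
time_s: 14.0
ee_pos: [432.6, 44.4, 88.6]
ee_rot: [180.0, 0.1, -4.4]
force: [0.2, -0.9, -1.9]
gripper_width: 21.7
[432.80989696  44.45418985  88.57578649] [ 1.79999128e+02  5.62404654e-02 -4.37561130e+00] [-0.58973259 -0.54672854 -1.12130336]
[[310.15176201  20.32469889]
 [306.12341413  -3.25278907]
 [307.37817621  12.38896666]
 [304.23724474 -26.76561385]]
```

View pics/c5.png

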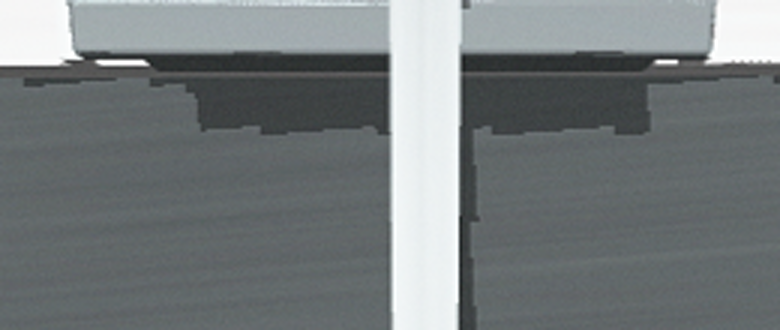

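```bash
python3 - <<'E'
from h import *
d=dict(np.load('pics/w4.npz'));im=d['pixels']
for u in(205,212,250,270,360,380):print(u,[int(x) for x in im[:36,u].mean(1)])
d3=dict(np.load('pics/w3.npz'))
print('w3',[int(x) for x in d3['pixels'][:52,260].mean(1)])
# predicted rows for wall front face at s, lip front top/ bottom
for nm,D in(('w3',d3),('w4',d)):
  for x in(548.5,553.5,558.5,563.5,568.5):
    print(nm,'lip front x',x,'z75,70,65,60:',proj(D,[[x,55,z] for z in(75,70,65,60)])[:,1].round(1),'wall foot z15',proj(D,[[x+7,55,15]])[:,1].round(1))
  print('edge',proj(D,[[554.6,55,15],[554.6,55,0]])[:,1])
t=cams.grab_frame('scene')
E
```

```text
205 [206, 198, 166, 167, 168, 168, 170, 169, 173, 171, 172, 172, 171, 169, 164, 161, 143, 117, 203, 239, 74, 83, 82, 86, 86, 87, 64, 63, 105, 104, 101, 101, 100, 100, 99, 103]
212 [217, 182, 165, 167, 168, 169, 167, 166, 169, 169, 168, 170, 167, 171, 171, 171, 152, 94, 59, 58, 231, 131, 80, 84, 87, 85, 63, 110, 103, 103, 100, 102, 99, 99, 99, 105]
250 [219, 185, 166, 167, 169, 169, 167, 169, 170, 171, 168, 168, 169, 168, 168, 171, 155, 127, 61, 45, 50, 49, 52, 49, 88, 85, 62, 64, 62, 66, 65, 66, 66, 65, 65, 67]
270 [207, 204, 166, 168, 170, 170, 170, 168, 169, 168, 171, 172, 170, 168, 171, 169, 158, 84, 64, 49, 49, 52, 48, 51, 88, 80, 65, 60, 65, 67, 65, 66, 63, 65, 65, 61]
360 [177, 173, 167, 168, 168, 168, 168, 170, 171, 167, 168, 171, 169, 167, 171, 172, 158, 129, 67, 49, 47, 49, 49, 48, 92, 76, 65, 68, 66, 67, 64, 70, 66, 65, 71, 70]
380 [173, 172, 166, 168, 169, 168, 167, 169, 169, 171, 170, 167, 169, 168, 172, 171, 161, 82, 76, 49, 48, 48, 48, 55, 91, 78, 66, 66, 64, 66, 65, 66, 64, 70, 67, 65]
w3 [171, 153, 151, 155, 151, 154, 154, 154, 153, 153, 154, 154, 152, 155, 158, 135, 
[... 312 characters left out ...]
 z15 [37.1]
w3 lip front x 558.5 z75,70,65,60: [24.4 26.2 27.8 29.4] wall foot z15 [28.4]
w3 lip front x 563.5 z75,70,65,60: [12.6 14.7 16.7 18.6] wall foot z15 [19.5]
w3 lip front x 568.5 z75,70,65,60: [0.6 3.1 5.4 7.6] wall foot z15 [10.6]
edge [47.20880095 49.61738732]
w4 lip front x 548.5 z75,70,65,60: [15.8 17.8 19.7 21.5] wall foot z15 [22.]
w4 lip front x 553.5 z75,70,65,60: [ 3.8  6.2  8.4 10.6] wall foot z15 [13.1]
w4 lip front x 558.5 z75,70,65,60: [-8.3 -5.6 -3.  -0.6] wall foot z15 [4.1]
w4 lip front x 563.5 z75,70,65,60: [-20.7 -17.6 -14.6 -11.9] wall foot z15 [-5.1]
w4 lip front x 568.5 z75,70,65,60: [-33.3 -29.8 -26.5 -23.3] wall foot z15 [-14.3]
edge [23.56717867 27.46509817]
```

Column profiles in both frames agree. The wall foot was 12.4 mm behind the edge in the first frame and was then pulled 13.5 mm, so the front face is ~1 mm past the edge and mid-wall ~1.5-2 mm behind it. That is level, so I'll unhook: forward off the wall, up, then back.

```bash
python3 -m inch '[{"x":0.4,"y":0,"z":0,"yaw":0,"gripper":-1},{"x":0.4,"y":0,"z":0,"yaw":0,"gripper":-1},{"x":0,"y":0,"z":0,"yaw":0,"gripper":-1},{"x":0,"y":0,"z":-0.5,"yaw":0,"gripper":-1},{"x":0,"y":0,"z":-1,"yaw":0,"gripper":-1},{"x":0,"y":0,"z":-1.5,"yaw":0,"gripper":-1},{"x":0,"y":0,"z":-2,"yaw":0,"gripper":-1},{"x":0,"y":0,"z":-2,"yaw":0,"gripper":-1},{"x":0,"y":0,"z":-1,"yaw":0,"gripper":-1},{"x":0,"y":0,"z":0,"yaw":0,"gripper":-1}]' 45
python3 -m inch '[{"x":-2,"y":0,"z":0,"yaw":0,"gripper":-1},{"x":-2,"y":0,"z":0,"yaw":0,"gripper":-1},{"x":0,"y":1.5,"z":0,"yaw":0,"gripper":-1},{"x":0,"y":2.8,"z":0,"yaw":0,"gripper":-1},{"x":0,"y":2.8,"z":0,"yaw":0,"gripper":-1},{"x":0,"y":2.8,"z":0,"yaw":0,"gripper":-1},{"x":0,"y":2.8,"z":0,"yaw":0,"gripper":-1},{"x":0,"y":2.8,"z":0,"yaw":0,"gripper":-1},{"x":0,"y":2.8,"z":0,"yaw":0,"gripper":-1},{"x":0,"y":2.8,"z":0,"yaw":0,"gripper":-1},{"x":0,"y":2.8,"z":0,"yaw":0,"gripper":-1},{"x":0,"y":2.8,"z":0,"yaw":0,"gripper":-1}]' 45
python3 -m inch '[{"x":0,"y":2.8,"z":0,"yaw":0,"gripper":-1},{"x":0,"y":2.8,"z":0,"yaw":0,"gripper":-1},{"x":0,"y":2.8,"z":0,"yaw":0,"gripper":-1},{"x":0,"y":2.1,"z":0,"yaw":0,"gripper":-1},{"x":0,"y":0,"z":0,"yaw":-0.8,"gripper":-1},{"x":0,"y":0,"z":0,"yaw":-0.8,"gripper":-1},{"x":0,"y":0,"z":0,"yaw":-0.8,"gripper":-1},{"x":0,"y":0,"z":0,"yaw":-0.76,"gripper":-1},{"x":0,"y":0,"z":0,"yaw":0,"gripper":-1},{"x":0,"y":0,"z":0,"yaw":0,"gripper":-1}]' 45
python3 - <<'E'
from h import *
s=telemetry.state();p=s['ee_pos'];print(p,s['ee_rot'])
a=np.radians(s['ee_rot'][2]);v=np.array([466.6,-328.6])-p[:2];print('tool dx,dy cm',(v@[np.cos(a),np.sin(a)])/10,(v@[np.sin(a),-np.cos(a)])/10)
t=grab('top','t5')
crop('t5','c6',200,60,400,200,4)
E
```

```text
time_s: 14.93
ee_pos: [442.9, 44.0, 171.2]
ee_rot: [-179.9, -0.3, -4.4]
force: [-0.3, -0.3, -2.2]
gripper_width: 21.1
time_s: 15.93
ee_pos: [380.0, -220.4, 167.9]
ee_rot: [-179.9, 0.1, -4.4]
force: [-0.2, -0.7, -1.5]
gripper_width: 21.1
time_s: 16.77
ee_pos: [372.6, -323.7, 167.9]
ee_rot: [-179.9, 0.1, 11.3]
force: [0.0, -0.2, -2.4]
gripper_width: 21.8
[ 372.59766722 -323.70846424  167.90098916] [-1.79926194e+02  5.00445319e-02  1.13264001e+01]
tool dx,dy cm 9.121088094865378 2.325813593232997
```

```bash
python3 - <<'E'
from h import *
d=dict(np.load('pics/t5.npz'));print('rect top of wall front face s=0 expected px:')
a=np.radians(-4.36);X=np.array([np.cos(a),np.sin(a)]);Y=np.array([-X[1],X[0]]);e=np.array([555.5,42.5])
for s in(-7,0,5):print(s,proj(d,[[*(e+s*X+y*Y),75] for y in(-50,0,50)]).round(2).tolist())
crop('t5','c6',270,110,350,190,7)
E
```

```text
rect top of wall front face s=0 expected px:
-7 [[316.7, 178.82], [296.75, 177.56], [276.8, 176.29]]
0 [[316.87, 176.09], [296.95, 174.82], [277.02, 173.56]]
5 [[317.0, 174.14], [297.09, 172.88], [277.17, 171.61]]
```

View pics/c6.png

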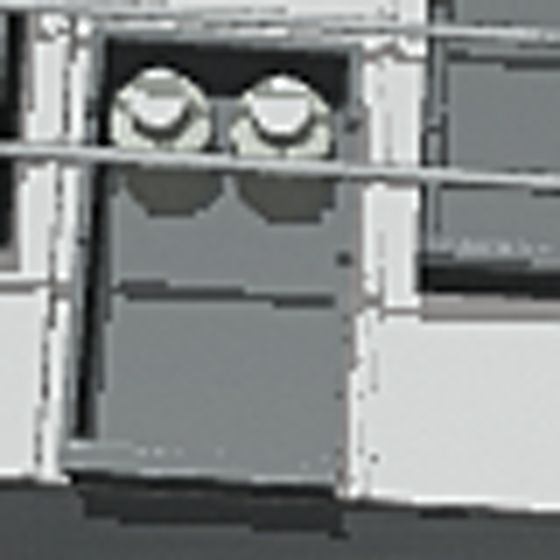

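Tote lip front edge at crop ~(62,470)-(340,488) fits a wall ~1 mm past the board edge: level. The neighbouring totes look unmoved. Now back to the stand.

```bash
python3 -m inch '[{"x":1.8,"y":0.4,"z":0,"yaw":0,"gripper":-1},{"x":1.8,"y":0.5,"z":0,"yaw":0,"gripper":-1},{"x":1.8,"y":0.5,"z":0,"yaw":0,"gripper":-1},{"x":1.8,"y":0.5,"z":0,"yaw":0,"gripper":-1},{"x":1.9,"y":0.43,"z":0,"yaw":-0.01,"gripper":-1},{"x":0,"y":0,"z":2,"yaw":0,"gripper":-1},{"x":0,"y":0,"z":2,"yaw":0,"gripper":-1},{"x":0,"y":0,"z":2,"yaw":0,"gripper":-1},{"x":0,"y":0,"z":1.4,"yaw":0,"gripper":-1},{"x":0,"y":0,"z":0,"yaw":0,"gripper":-1},{"x":0,"y":0,"z":0,"yaw":0,"gripper":-1}]' 45
python3 - <<'E'
from h import *
s=telemetry.state();p=s['ee_pos'];print(p,s['ee_rot'])
a=np.radians(s['ee_rot'][2]);v=np.array([466.6,-328.6])-p[:2];print('tool dx,dy cm',(v@[np.cos(a),np.sin(a)])/10,(v@[np.sin(a),-np.cos(a)])/10)
E
```

```text
time_s: 17.73
ee_pos: [466.5, -328.5, 94.0]
ee_rot: [-179.9, 0.1, 11.4]
force: [0.7, 0.1, -2.4]
gripper_width: 21.6
[ 466.49735737 -328.46849905   93.98353644] [-1.79913947e+02  6.95738286e-02  1.14399109e+01]
tool dx,dy cm 0.0074521538871133025 0.014924660201706075
```

```bash
python3 -m inch '[{"x":0,"y":0,"z":0.5,"yaw":0,"gripper":-1},{"x":0,"y":0,"z":0.5,"yaw":0,"gripper":-1},{"x":0,"y":0,"z":0.3,"yaw":0,"gripper":-1},{"x":0,"y":0,"z":0.2,"yaw":0,"gripper":-1},{"x":0,"y":0,"z":0.1,"yaw":0,"gripper":-1},{"x":0,"y":0,"z":0.05,"yaw":0,"gripper":-1},{"x":0,"y":0,"z":0,"yaw":0,"gripper":-1},{"x":0,"y":0,"z":0,"yaw":0,"gripper":-1}]' 45
```

```text
time_s: 18.4
ee_pos: [466.9, -328.9, 78.3]
ee_rot: [180.0, -0.0, 11.5]
force: [-0.1, -1.2, -0.3]
gripper_width: 21.5
```

```bash
python3 -m inch '[{"x":0,"y":0,"z":0.05,"yaw":0,"gripper":-1},{"x":0,"y":0,"z":0.05,"yaw":0,"gripper":-1},{"x":0,"y":0,"z":0,"yaw":0,"gripper":-1}]' 45
python3 -c "
from h import *
s=telemetry.state();print(s['ee_pos'],s['force'])"
```

```text
time_s: 18.65
ee_pos: [466.8, -328.8, 77.1]
ee_rot: [-180.0, -0.0, 11.5]
force: [0.3, -0.2, -1.2]
gripper_width: 21.9
[ 466.80211153 -328.81389638   77.08776551] [ 0.28220028 -0.1720935  -1.23063017]
```

Force still reads about −1 to −2 (hook weight), so I'll go down a little more until it takes load.

```bash
python3 -m inch '[{"x":0,"y":0,"z":0.05,"yaw":0,"gripper":-1},{"x":0,"y":0,"z":0,"yaw":0,"gripper":-1},{"x":0,"y":0,"z":0,"yaw":0,"gripper":-1}]' 45
python3 -m inch '[{"x":0,"y":0,"z":0.05,"yaw":0,"gripper":-1},{"x":0,"y":0,"z":0,"yaw":0,"gripper":-1},{"x":0,"y":0,"z":0,"yaw":0,"gripper":-1}]' 45
```

```text
time_s: 18.9
ee_pos: [466.9, -328.9, 76.6]
ee_rot: [180.0, -0.0, 11.5]
force: [0.0, -0.2, -1.4]
gripper_width: 21.6
time_s: 19.15
ee_pos: [466.9, -328.9, 76.6]
ee_rot: [180.0, -0.0, 11.5]
force: [-1.0, 0.4, 3.0]
gripper_width: 21.5
```

Contact, seated at the original height. Release, then rise.

```bash
python3 -m inch '[{"x":0,"y":0,"z":0,"yaw":0,"gripper":1},{"x":0,"y":0,"z":0,"yaw":0,"gripper":1},{"x":0,"y":0,"z":0,"yaw":0,"gripper":1},{"x":0,"y":0,"z":0,"yaw":0,"gripper":1},{"x":0,"y":0,"z":0,"yaw":0,"gripper":1},{"x":0,"y":0,"z":0,"yaw":0,"gripper":1},{"x":0,"y":0,"z":0,"yaw":0,"gripper":1},{"x":0,"y":0,"z":0,"yaw":0,"gripper":1},{"x":0,"y":0,"z":0,"yaw":0,"gripper":1},{"x":0,"y":0,"z":0,"yaw":0,"gripper":1}]'
python3 -m inch '[{"x":0,"y":0,"z":-0.5,"yaw":0,"gripper":1},{"x":0,"y":0,"z":-1,"yaw":0,"gripper":1},{"x":0,"y":0,"z":-2,"yaw":0,"gripper":1},{"x":0,"y":0,"z":-2,"yaw":0,"gripper":1},{"x":0,"y":0,"z":-3,"yaw":0,"gripper":1},{"x":0,"y":0,"z":-3,"yaw":0,"gripper":1},{"x":0,"y":0,"z":-2.2,"yaw":0,"gripper":1},{"x":-0.6,"y":-0.65,"z":0,"yaw":0,"gripper":1},{"x":0,"y":0,"z":0,"yaw":0,"gripper":1},{"x":0,"y":0,"z":0,"yaw":0,"gripper":1}]'
python3 - <<'E'
from h import *
d=grab('wrist','w9');o=np.load('pics/w1.npz');a,b=[cv2.cvtColor(i,cv2.COLOR_RGB2GRAY) for i in(d['pixels'],o['pixels'])]
print(telemetry.state()['ee_pos'])
for n,(y0,y1,x0,x1) in{'claw':(8,100,305,360),'handle':(100,255,310,350),'stand':(90,230,295,318)}.items():
    print(n,cv2.phaseCorrelate(b[y0:y1,x0:x1].astype(np.float32),a[y0:y1,x0:x1].astype(np.float32)))
print('exp shift',proj(d,[[466.7,-328.4,86],[592,-303,78]])-proj(dict(o),[[466.7,-328.4,86],[592,-303,78]]))
for r in(15,60,150,200):
  print(r,[np.where(np.abs(np.diff(i[r,300:362].astype(int)))>35)[0].tolist() for i in(b,a)])
E
```

```text
time_s: 19.98
ee_pos: [466.8, -328.8, 76.1]
ee_rot: [-180.0, -0.0, 11.5]
force: [0.3, 0.8, -0.3]
gripper_width: 85.4
time_s: 20.82
ee_pos: [459.0, -323.2, 213.1]
ee_rot: [-180.0, 0.0, 11.5]
force: [0.3, 0.5, -1.0]
gripper_width: 91.2
[ 458.98215401 -323.20250715  212.37629862]
claw ((-0.1114397474984905, -0.3323108701781976), 0.9797441608375973)
handle ((-0.2477787849848312, -0.12118273353461007), 0.9674278706312179)
stand ((-0.01596150933310625, -0.3408040439650364), 0.9320969004873876)
exp shift [[ 0.16849828 -0.2522535 ]
 [ 0.14068098 -0.49867978]]
15 [[10, 11, 50], [10, 11, 50]]
60 [[23, 24, 36, 37], [23, 24, 36]]
150 [[0, 3, 4, 13, 17, 42, 43, 60], [3, 4, 13, 16, 17, 42, 43, 57, 58]]
200 [[17, 42], [17, 41, 42]]
```

The hook is back within ~0.3 px of its first image. Next, a numeric check of the neighbouring totes, then hand in.

```bash
python3 - <<'E'
from h import *
d=grab('top','t9');a,b,c=[cv2.cvtColor(np.load(f'pics/{f}.npz')['pixels'],cv2.COLOR_RGB2GRAY).astype(np.float32) for f in('t9','t0','t5')]
for n,(y0,y1,x0,x1) in{'tubes':(75,148,228,276),'empty':(85,155,328,374),'orange':(265,355,430,490)}.items():
    print(n,cv2.phaseCorrelate(b[y0:y1,x0:x1],a[y0:y1,x0:x1]),np.abs(b-c)[y0:y1,x0:x1].max())
print('bottle since pull',cv2.phaseCorrelate(c[90:185,278:325],a[90:185,278:325]),telemetry.state()['time_s'])
env.job_done()
E
```

```text
tubes ((0.003722525936680654, 0.50816186068203), 1.000164957344532) 7.0
empty ((-0.006691546292842077, 0.019366268514964702), 1.0009356111426044) 6.0
orange ((-0.4653411255302551, -0.255056453039046), 0.2063494590476707) 136.0
bottle since pull ((0.0012889594527258907, 0.015023312428404267), 0.9974102569847472) 20.9167
the job is handed in; nothing more can be done
```

The job is done and handed in at about 21 s. I picked up the pull hook, hooked it over the lip of the middle tote (the one with the bottles), dragged that tote about 95 mm and put the hook back on its stand.

- **Tote position:** The wrist view, the top view and the arm's own position all put the tote's front wall level with the board edge. The front face is about 1 mm past the edge and the mid-wall about 1.5 mm behind it, with an uncertainty of about 2 mm.
- **Hook:** It lies within about 0.3 px of its first image, under half a millimetre.
- **Other totes:** The images before and after the pull match pixel for pixel apart from noise. The correlation check gave a 0.5 px shift for the tubes tote, but the pixel match contradicts this, so I take it as an artefact.
- **Orange look-alike:** The image check here failed (low correlation, large pixel difference). The arm or its shadow may have changed the view there. I sent no moves to it, but no picture confirms that it stayed put.
- **Forces:** The readings I took stayed below about 5 N.

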